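# Find the rocking canister lid and seat it

## Robot

A 7-joint arm with a two-finger parallel gripper is mounted at the origin on a cart in front of the work surface, level with it; the furniture and walls round the work are solid. World frame = base frame: x ahead of the robot, y to its left, z up, the work surface at z = 0. Lengths are in m, angles in rad, forces in N, time in s.
With the tool pointing down it reaches from about 0.425 to 0.95 m from the base axis. Payload 4.7 kg.
Tool frame: the origin (TCP) lies between the finger pads; the fingertips stand 22 mm ahead of it and the grasp point (between the pads) lies 3 mm ahead of it; z points along the fingers, y is the line along which they close (so a half turn about z gives the same grasp; the last joint's range is limited). The gripper opens to 85 mm and grips with 20 to 120 N. Pads are 22 mm wide; open, the fingers measure 114 mm over their backs; the gripper's body (76 mm by 85 mm) begins 54 mm behind the grasp point. The pads swing forward as they close: fully open they stand 13 mm farther back than shut.
Start: joints at [-1.142, 0.469, -0.049, 1.532, 0.024, 1.141, -0.082], TCP at [0.298, 0.606, 0.253] pointing down, gripper open.
Joint ranges: [-2.59, 2.59], [-0.33, 1.99], [-1.39, 1.29], [0.1, 2.45], [-1.04, 4.18], [0.21, 1.99], [-2.66, 2.66]. Speed limits (rad/s): [2.57, 2.57, 3.14, 3.14, 3.14, 3.14, 3.14].

## Interface

Orientations are given as [roll, pitch, yaw] about the fixed x, y, z axes, in that order (R = Rz(yaw) Ry(pitch) Rx(roll)).
In Python, from station import get_state, grab_frame, hand_in, search_frame, silhouettes, spot_point gives the robot as it stands. The module is installed in compiled form; this text tells all that it offers.
- The arm moves only by the tool drive_tool, never from a script. Its argument "steps" is a list that holds one entry, the list of rows, each a list of 7 numbers: the turn, a rotation vector about the tool's x, y, z in rad, then the shift along the tool's x, y, z in cm, then the closure, from -1 (fully open) to 1 (shut). A call has 1 to 20 rows; each row shifts and turns the commanded pose from where the row before left it, along the tool's axes as they then stand; what a row does not reach is not made up. A row lasts 1/12 s, in which the tool goes at most 41.7 mm and 7.16 degrees, less where a joint would pass 70% of its speed; a pose out of reach is approached as far as the arm can. A call is refused whole if a number of a shift passes 4.17 or a number of a turn 0.125, either way. A call with a gripper value outside its range is refused whole. The fingers move at their own pace and stop on an object; "grip_force" is the grip in N (left out, the last holds). Time passes only in rows, so rows that do not move let the fingers close. It gives the time, the measured TCP pose, the force, the opening and the grip force at its end, in the units of the state.
- get_state(): the state, without advancing time (a new reading comes with each control period).
- grab_frame(name): name is "scene" or "side" or "wrist"; returns a dict with "color" (384x512x3 uint8, red, green, blue), "fx", "fy", "cx", "cy" (pixels), "extrinsics" (4x4, takes a point from world to camera coordinates); the wrist camera has in their place "hand_eye" (4x4, takes a point from camera to tool coordinates, whose origin is the TCP and whose axes are the flange's). Camera axes: x right, y down, z forward; pixel columns grow to the right and rows downward; lengths in m; the calibration is good to about 2 mm. The wrist camera is an equidistant fisheye: a pixel r from the principal point sees the ray r / f radians off the axis. A picture is of the moment at which its call begins: read the wrist's pose just before it. There is no depth.
- hand_in(): hands the job in; it is judged then, once.
Trained networks look in the newest picture that a camera, given by its name, has taken for a name from the list of things; names that differ only in an ending like _2 or _b are one class to them, and where a whole thing is asked for, a point or a joint stands for the part that bears it (a point fixed in the world has none). Each returns a list of dicts, best first, with "p" (0 to 1); they miss things now and then, are a little off and sometimes report something else, mostly with a low value. They report only what shows in the picture. A call takes as long as a camera call.
- search_frame(camera, query): "position" ([row, column] in pixels, amid what is visible of it).
- silhouettes(camera, query): "mask" (384x512 bool, what is visible of it) and "position" ([row, column] in pixels, amid what is visible of it).
- spot_point(camera, query): "position" ([row, column] in pixels: a listed point, or the origin of a listed thing).
The state is a dict: "time_s": time; "q": joint angles; "joint_vel": joint speeds; "joint_efforts": joint torques, N m; "tool_pos": TCP position; "eef_rot": TCP orientation; "force": force on the tool from outside, world axes, zero at the start; "ft_torque": the same for the moment, N m; "grip_width": finger opening in m; "finger_force": force on a finger pad.
Only numpy, scipy, OpenCV 4.12 (cv2) and the standard library are available. Lean on these libraries where they do the work, as an engineer would, in place of code of your own. Each camera call takes 0.05 s, during which the arm holds its last target. There are 200 camera calls.

## Task

One of the three canister lids is not seated. Press down with a fingertip near the edges of the lids, beside their bar handles, until you find the one that rocks, and let it tip under your finger for a moment; then, without lifting it, push one end of its bar sideways with the fingers so that the lid turns until its lugs drop into the rim slots and it lies flat on the rim. Leave the other lids seated and the things around undisturbed.

Things in the scene. Friction and masses are not known exactly. Their poses are not given: they have to be found in the camera images.
- canister_a: One of three identical round steel canisters, fixed, 86 mm across. Origin: centre of underside, z up. Rim 60 mm above the origin, 8 mm wide, with four slots 18 mm wide, 7 mm deep on the +x, +y, -x, -y axes; mouth 70 mm. Its lid is seated when its bar lies along this x or y axis, both lugs in slots, plate flat on the rim: lid origin 60 mm above this origin; it then cannot rock or turn.
- canister_b: One of three identical round steel canisters, fixed, 86 mm across. Origin: centre of underside, z up. Rim 60 mm above the origin, 8 mm wide, with four slots 18 mm wide, 7 mm deep on the +x, +y, -x, -y axes; mouth 70 mm. Its lid is seated when its bar lies along this x or y axis, both lugs in slots, plate flat on the rim: lid origin 60 mm above this origin; it then cannot rock or turn.
- canister_c: One of three identical round steel canisters, fixed, 86 mm across. Origin: centre of underside, z up. Rim 60 mm above the origin, 8 mm wide, with four slots 18 mm wide, 7 mm deep on the +x, +y, -x, -y axes; mouth 70 mm. Its lid is seated when its bar lies along this x or y axis, both lugs in slots, plate flat on the rim: lid origin 60 mm above this origin; it then cannot rock or turn.
- lid_a: Loose wooden lid of canister_a, three alike: plate 89 mm across, 8 mm thick, 0.25 kg. Origin: centre of the plate's underside, z up. Bar handle on top along its x axis, 78 mm long, 10 mm wide, top 26 mm above origin. A plug below (68 mm across, 11 mm deep) keeps it centred. Unseated, its lugs stand on the rim, 4 mm too high: pressed near the edge beside the bar it tips 0.11 rad.
- lid_b: Loose wooden lid of canister_b, three alike: plate 89 mm across, 8 mm thick, 0.25 kg. Origin: centre of the plate's underside, z up. Bar handle on top along its x axis, 78 mm long, 10 mm wide, top 26 mm above origin. A plug below (68 mm across, 11 mm deep) keeps it centred. Unseated, its lugs stand on the rim, 4 mm too high: pressed near the edge beside the bar it tips 0.11 rad.
- lid_c: Loose wooden lid of canister_c, three alike: plate 89 mm across, 8 mm thick, 0.25 kg. Origin: centre of the plate's underside, z up. Bar handle on top along its x axis, 78 mm long, 10 mm wide, top 26 mm above origin. A plug below (68 mm across, 11 mm deep) keeps it centred. Unseated, its lugs stand on the rim, 4 mm too high: pressed near the edge beside the bar it tips 0.11 rad.
- bar_end_a (a point): Underside of the lug at the +x end of lid_a's bar, 39.5 mm along x and 4 mm below the lid's origin; a like lug at the -x end. Lugs are 12 mm wide, 4 mm tall. An unseated lid turns about its centre when a bar end is pushed sideways with a newton or so (it may tip meanwhile) and drops 4 mm when the lugs meet slots.
- bar_end_b (a point): Underside of the lug at the +x end of lid_b's bar, 39.5 mm along x and 4 mm below the lid's origin; a like lug at the -x end. Lugs are 12 mm wide, 4 mm tall. An unseated lid turns about its centre when a bar end is pushed sideways with a newton or so (it may tip meanwhile) and drops 4 mm when the lugs meet slots.
- bar_end_c (a point): Underside of the lug at the +x end of lid_c's bar, 39.5 mm along x and 4 mm below the lid's origin; a like lug at the -x end. Lugs are 12 mm wide, 4 mm tall. An unseated lid turns about its centre when a bar end is pushed sideways with a newton or so (it may tip meanwhile) and drops 4 mm when the lugs meet slots.
- spice_jar: bystander, to be left alone: spice jar with a dark cap, 41 mm across, 105 mm tall. Origin: centre of its underside.
- garlic: bystander, to be left alone: garlic bulb, 56 mm. Origin: centre of its underside.
- espresso_cup: bystander, to be left alone: small white espresso cup, 50 mm tall. Origin: centre of its underside.
- honey_jar: bystander, to be left alone: honey jar with a black cap, 63 mm across, 94 mm tall. Origin: centre of its underside.
- tuna_tin: bystander, to be left alone: flat tin, 86 mm across, 40 mm tall. Origin: centre of its underside.
- teaspoon: bystander, to be left alone: metal teaspoon, 137 mm long. Origin: centre of its underside.
- tea_box: bystander, to be left alone: dark tea box, 75x126x72 mm. Origin: centre of its underside.

How it is judged:
On the way:
1. the unseated lid is pressed beside its bar and rocks under the finger (tips by more than 0.06 rad for 0.2 s), before it has been turned (((angle between lid_a's own z axis and vertical above 0.06 rad and contact force between the fingers and lid_a above 0.5 N and distance of bar_end_a from where it was at the start of the episode below 0.008 m) or (angle between lid_b's own z axis and vertical above 0.06 rad and contact force between the fingers and lid_b above 0.5 N and distance of bar_end_b from where it was at the start of the episode below 0.008 m) or (angle between lid_c's own z axis and vertical above 0.06 rad and contact force between the fingers and lid_c above 0.5 N and distance of bar_end_c from where it was at the start of the episode below 0.008 m))), for 0.2 s.
At the end, for the whole second after the job is handed in: all three lids lie flat on their canisters (origin less than 61.8 mm above the canister's underside, tilted by less than 0.03 rad, within 6 mm of the centre) and are at rest (z of lid_a in the frame of canister_a below 0.0618 m and angle between each of lid_a, lid_b, lid_c's own z axis and vertical below 0.03 rad and horizontal distance between lid_a and canister_a below 0.006 m and linear speed of each of lid_a, lid_b, lid_c below 0.02 m/s and z of lid_b in the frame of canister_b below 0.0618 m and horizontal distance between lid_b and canister_b below 0.006 m and z of lid_c in the frame of canister_c below 0.0618 m and horizontal distance between lid_c and canister_c below 0.006 m); the robot touches nothing.
It fails at once if a lid is lifted instead of being pressed and pushed (z of lid_a in the frame of canister_a above 0.075 m or z of lid_b in the frame of canister_b above 0.075 m or z of lid_c in the frame of canister_c above 0.075 m).
It fails at once if a bystander is displaced by more than 20 mm (distance of any of spice_jar, garlic, espresso_cup, honey_jar, tuna_tin, teaspoon, tea_box from where it was at the start of the episode above 0.02 m).
It also fails if it takes over 54 s, if anything falls off the work surface, if the arm or the gripper's body presses on something with over 40 N, if the wrist force passes 120 N, or if a joint passes its speed limit or range.

## Working session

There is one attempt and no reset: what is moved stays moved. The work goes in short steps, Python scripts to look and compute and a tool call to move; the robot and the scene stay as the last step left them, time stands still between calls to the robot, and variables do not carry over. Pictures are saved under pics/ and viewed, at most 10 in all, crops included, and the job is handed in when it is done.

Besides the shell and the picture viewer there is one more tool, called after ">>>" as a command line: name --argument value ..., lists and objects as JSON in quotes. drive_tool: Moves the arm, as the interface text tells. Its arguments: {"type":"object","properties":{"steps":{"type":"array","items":{"type":"array","items":{"type":"array","items":{"type":"number"}}}},"grip_force":{"type":"number"}},"required":["steps"]}

```bash
mkdir -p pics; cat > h.py <<'E'
import numpy as np, cv2
from station import *
from scipy.spatial.transform import Rotation as R
def ray(f,rc):
    x=(rc[1]-f['cx'])/f['fx'];y=(rc[0]-f['cy'])/f['fy']
    if 'hand_eye' in f:
        r=np.hypot(x,y);d=np.array([x/r*np.sin(r),y/r*np.sin(r),np.cos(r)]) if r>1e-9 else np.array([0,0,1.])
        T=np.eye(4);T[:3,:3]=R.from_euler('xyz',f['st']['eef_rot']).as_matrix();T[:3,3]=f['st']['tool_pos']
        T=T@f['hand_eye']
    else:
        d=np.array([x,y,1.]);T=np.linalg.inv(f['extrinsics'])
    return T[:3,3],T[:3,:3]@d
def at_z(f,rc,z):
    o,d=ray(f,rc);return o+d*(z-o[2])/d[2]
def grab(n):
    st=get_state();f=grab_frame(n);f['st']=st;return f
def save(f,n,scale=1,crop=None):
    im=f['color'][:,:,::-1]
    if crop:im=im[crop[0]:crop[1],crop[2]:crop[3]]
    cv2.imwrite('pics/'+n,cv2.resize(im,None,fx=scale,fy=scale,interpolation=cv2.INTER_CUBIC))
E
python3 - <<'E'
from h import *
fs={n:grab(n) for n in('scene','side','wrist')}
cv2.imwrite('pics/a.png',np.vstack([np.hstack([fs['scene']['color'],fs['side']['color']])[:,:,::-1]])[:, :, :] if 0 else cv2.resize(np.hstack([fs['scene']['color'],fs['side']['color']])[:,:,::-1],(800,300)))
save(fs['scene'],'s.png',1.56)
print(get_state())
for n,f in fs.items():
    print(n,np.round(ray(f,(192,256))[0],3))
    for q,z in(('lid_a',.06),('canister_a',0),('bar_end_a',.06)):
        for d in spot_point(n,q):
            print(q,round(d['p'],2),np.round(d['position']),np.round(at_z(f,d['position'],z),3))
E
```

```text
{'time_s': 0.15, 'q': array([-1.14193681,  0.46927959, -0.04860701,  1.53344829,  0.02413222,
        1.14099434, -0.08231774]), 'joint_vel': array([-1.22608393e-04, -2.84892246e-03, -1.62039218e-03, -1.72010731e-03,
        7.82326532e-04, -1.07081894e-03,  2.01287300e-05]), 'joint_efforts': array([ 3.74284937e-04, -5.10766232e+01, -4.68956900e-02, -2.37979764e+01,
        1.06950762e-02,  5.45857649e-03,  1.94418459e-05]), 'tool_pos': array([0.29810558, 0.60513139, 0.25247454]), 'eef_rot': array([-3.14005153e+00,  7.30788941e-05,  2.68386592e+00]), 'force': array([ 1.06133416, -0.05253591, -0.07570167]), 'ft_torque': array([ 0.01917353, -0.0271842 ,  0.0039333 ]), 'finger_force': 0.0, 'grip_width': 0.08556258727651737}
scene [-0.266  0.463  1.109]
lid_a 0.98 [274. 143.] [0.446 0.4   0.06 ]
lid_a 0.86 [239. 222.] [0.451 0.178 0.06 ]
lid_a 0.6 [264. 187.] [0.424 0.291 0.06 ]
canister_a 0.81 [254. 224.] [0.444 0.179 0.   ]
canister_a 0.63 [277. 186.] [0.427 0.298 0.   ]
canister_a 0.6 [290. 151.] [0.433 0.394 0.   ]
bar_end_a 0.94 [266. 140.] [0.476 0.398 0.06 ]
bar_end_a 0.92 [251. 1
[... 296 characters left out ...]
1. 222.] [0.434 0.189 0.   ]
canister_a 0.61 [296. 190.] [0.307 0.344 0.   ]
canister_a 0.57 [256. 191.] [0.427 0.296 0.   ]
bar_end_a 0.86 [236. 188.] [0.463 0.287 0.06 ]
bar_end_a 0.77 [226. 211.] [0.464 0.211 0.06 ]
bar_end_a 0.58 [247. 151.] [0.474 0.397 0.06 ]
bar_end_a 0.37 [256. 189.] [0.395 0.306 0.06 ]
bar_end_a 0.33 [207. 218.] [0.519 0.165 0.06 ]
wrist [0.236 0.636 0.373]
lid_a 0.92 [329. 167.] [0.44  0.402 0.06 ]
lid_a 0.86 [340. 112.] [0.432 0.295 0.06 ]
lid_a 0.7 [357.  74.] [0.446 0.179 0.06 ]
lid_a 0.29 [305. 174.] [0.407 0.438 0.06 ]
canister_a 0.9 [304. 175.] [ 0.438  0.401 -0.   ]
bar_end_a 0.56 [362.  93.] [0.465 0.215 0.06 ]
bar_end_a 0.55 [355. 127.] [0.466 0.301 0.06 ]
```

View pics/s.png

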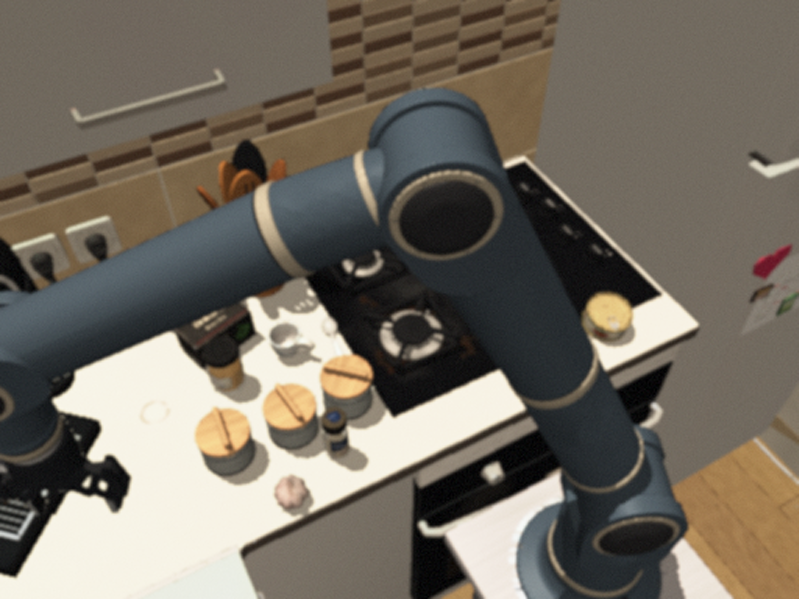

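View pics/a.png

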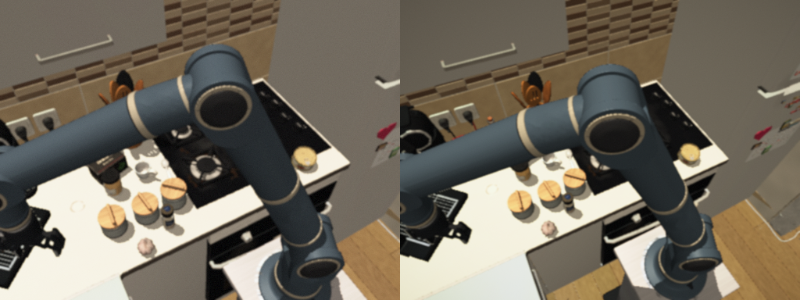

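The scene picture shows three lidded canisters in a row, at scaled px (224,440), (290,412) and (347,380). The spice jar stands at (335,430), right in front of the last two. I'll move the wrist camera over them with the fingers shut.

>>> drive_tool --steps '[[[0,0,0,-2.9,-2.4,0,1],[0,0,0,-2.9,-2.4,0,1],[0,0,0,-2.9,-2.4,0,1],[0,0,0,-2.9,-2.4,0,1],[0,0,0,-2.9,-2.4,0,1],[0,0,0,-2.9,-2.4,0,1],[0,0,0,-2.9,-2.4,0,1],[0,0,0,-2.9,-2.4,0,1],[0,0,0,-2.9,-2.4,0,1],[0,0,0,0,0,0,1],[0,0,0,0,0,0,1]]]'

```text
time_s: 1.52
tool_pos: [0.4383, 0.294, 0.2537]
eef_rot: [3.141, 0.001, 2.678]
force: [-0.4, 1.0, 0.8]
grip_width: -0.0003
finger_force: 0.0
```

```bash
python3 - <<'E'
from h import *
f=grab('wrist');save(f,'w1.png',1.56)
s=f['st'];print(s['time_s'],s['tool_pos'],s['eef_rot'],s['force'],s['grip_width'],ray(f,(192,256))[0],s['q'])
for q,z in(('lid_a',.06),('canister_a',0),('bar_end_a',.06),('spice_jar',0),('garlic',0)):
    for d in spot_point('wrist',q):
        print(q,round(d['p'],2),np.round(d['position']),np.round(at_z(f,d['position'],z),3))
E
```

```text
1.5167 [0.43830136 0.29398145 0.25372129] [3.14113225e+00 6.83930890e-04 2.67823670e+00] [-0.42908778  0.99860315  0.83056785] -0.00030783820825387606 [0.37603114 0.32530983 0.37472903] [-0.72046936  0.22682091  0.05856269  1.88484503 -0.01486708  1.02964156
  0.4516868 ]
lid_a 0.97 [134. 345.] [0.44  0.407 0.06 ]
lid_a 0.92 [175. 248.] [0.435 0.292 0.06 ]
lid_a 0.57 [224. 166.] [0.444 0.18  0.06 ]
canister_a 0.84 [202. 182.] [0.439 0.189 0.   ]
bar_end_a 0.75 [201. 271.] [0.473 0.301 0.06 ]
bar_end_a 0.68 [164. 353.] [0.475 0.402 0.06 ]
spice_jar 0.91 [129. 188.] [0.358 0.245 0.   ]
garlic 0.88 [ 61. 241.] [0.312 0.343 0.   ]
```

View pics/w1.png

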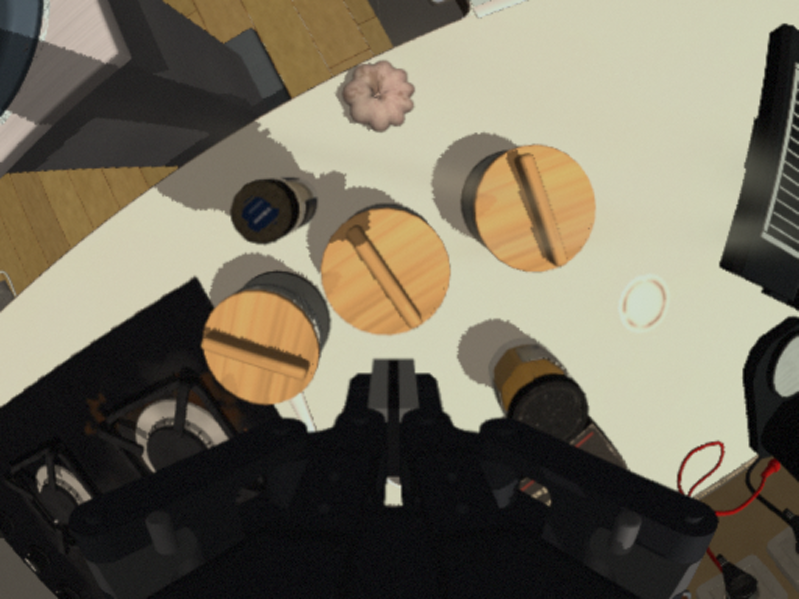

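The wrist picture shows the lids at scaled px (535,208), (386,271) and (261,347), with bars running (520,150)-(560,262), (355,230)-(416,325) and (204,338)-(307,367). The spice jar is at (270,210), next to lids b and c on the near side. Next I'll compute the bar directions.

```bash
python3 - <<'E'
from h import *
f=grab('wrist')
print(f['hand_eye'])
for a,b,c,n in(((520,150),(560,262),(535,208),'A'),((355,230),(416,325),(386,271),'B'),((204,338),(307,367),(261,347),'C')):
    P=[at_z(f,(p[1]/1.5625,p[0]/1.5625),z)[:2] for p,z in((a,.086),(b,.086),(c,.068))]
    d=P[1]-P[0];print(n,np.round(P,3).tolist(),'len',np.linalg.norm(d),'mid',(P[0]+P[1])/2,'ang',np.degrees(np.arctan2(d[1],d[0])))
R_=R.from_euler('xyz',f['st']['eef_rot']).as_matrix();print(R_.round(3))
E
```

```text
[[ 1.34921120e-03 -9.62648275e-01 -2.70751692e-01  6.96221849e-02]
 [ 9.99999087e-01  1.31815365e-03  2.96550800e-04  2.56665516e-04]
 [ 7.14182159e-05 -2.70751845e-01  9.62649174e-01 -1.21054393e-01]
 [ 0.00000000e+00  0.00000000e+00  0.00000000e+00  1.00000000e+00]]
A [[0.392, 0.408], [0.47, 0.404], [0.433, 0.406]] len 0.07759501204396872 mid [0.43078811 0.40593753] ang -2.824015195616249
B [[0.394, 0.292], [0.467, 0.3], [0.429, 0.296]] len 0.07330435295384208 mid [0.4301077  0.29610293] ang 5.89575866855777
C [[0.411, 0.163], [0.462, 0.22], [0.439, 0.19]] len 0.07619437138753568 mid [0.43649117 0.19150464] ang 48.79941191798734
[[-0.898  0.44  -0.   ]
 [ 0.44   0.898  0.   ]
 [ 0.     0.    -1.   ]]
```

>>> drive_tool --steps '[[[0,0,0,0.5,0.5,3.0,1],[0,0,0,0.5,0.5,3.0,1],[0,0,0,0.5,0.5,3.0,1],[0,0,0,0.5,0.5,3.0,1],[0,0,0,0.4,0.4,2.8,1],[0,0,0,0,0,0.3,1],[0,0,0,0,0,0,1],[0,0,0,0,0,0,1]]]'

```text
time_s: 2.53
tool_pos: [0.4267, 0.329, 0.1033]
eef_rot: [3.14, 0.001, 2.684]
force: [-0.2, -0.4, -0.4]
grip_width: -0.0001
finger_force: 0.0
```

>>> drive_tool --steps '[[[0,0,0,0,0,0.2,1],[0,0,0,0,0,0.2,1],[0,0,0,0,0,0,1]]]'

```text
time_s: 2.78
tool_pos: [0.4267, 0.3287, 0.0994]
eef_rot: [3.14, 0.001, 2.683]
force: [0.6, -0.2, 0.1]
grip_width: 0.0003
finger_force: 0.0
```

>>> drive_tool --steps '[[[0,0,0,0,0,0.2,1],[0,0,0,0,0,0,1]]]'

```text
time_s: 2.95
tool_pos: [0.4262, 0.3285, 0.0966]
eef_rot: [3.141, 0.0, 2.684]
force: [-0.3, -0.4, -1.0]
grip_width: -0.0002
finger_force: 0.0
```

>>> drive_tool --steps '[[[0,0,0,0,0,0.2,1],[0,0,0,0,0,0,1]]]'

```text
time_s: 3.12
tool_pos: [0.4259, 0.3284, 0.0941]
eef_rot: [-3.141, -0.0, 2.684]
force: [-0.3, 0.5, -0.1]
grip_width: 0.0002
finger_force: 0.0
```

>>> drive_tool --steps '[[[0,0,0,0,0,0.15,1],[0,0,0,0,0,0,1]]]'

```text
time_s: 3.28
tool_pos: [0.4259, 0.3285, 0.0925]
eef_rot: [-3.141, -0.0, 2.684]
force: [-0.5, 0.3, 0.1]
grip_width: 0.0001
finger_force: 0.0
```

>>> drive_tool --steps '[[[0,0,0,0,0,0.15,1],[0,0,0,0,0,0,1]]]'

```text
time_s: 3.45
tool_pos: [0.4259, 0.3285, 0.091]
eef_rot: [-3.141, -0.0, 2.684]
force: [-0.7, -0.3, 0.4]
grip_width: -0.0001
finger_force: 0.0
```

>>> drive_tool --steps '[[[0,0,0,0,0,0.15,1],[0,0,0,0,0,0,1],[0,0,0,0,0,0,1]]]'

```text
time_s: 3.7
tool_pos: [0.4263, 0.3288, 0.0901]
eef_rot: [3.141, 0.0, 2.684]
force: [-1.2, -0.9, 3.3]
grip_width: -0.0
finger_force: 1.4
```

>>> drive_tool --steps '[[[0,0,0,0,0,0.2,1],[0,0,0,0,0,0,1],[0,0,0,0,0,0,1]]]'

```text
time_s: 3.95
tool_pos: [0.4272, 0.3294, 0.09]
eef_rot: [3.139, 0.001, 2.683]
force: [-2.0, -2.1, 15.4]
grip_width: 0.0003
finger_force: 7.6
```

Lid b is stiff, with its top at seated height. Next is lid a, on its near (-y) side.

>>> drive_tool --steps '[[[0,0,0,0,0,-1.3,1],[0,0,0,0.9,2.2,0,1],[0,0,0,0.8,2.2,0,1],[0,0,0,0,0,0.3,1],[0,0,0,0,0,0,1],[0,0,0,0,0,0,1]]]'

```text
time_s: 4.45
tool_pos: [0.4298, 0.3746, 0.0971]
eef_rot: [-3.14, -0.0, 2.684]
force: [0.1, -0.2, -0.8]
grip_width: 0.0001
finger_force: 0.0
```

>>> drive_tool --steps '[[[0,0,0,0,0,0.2,1],[0,0,0,0,0,0,1],[0,0,0,0,0,0,1]]]'

```text
time_s: 4.7
tool_pos: [0.4303, 0.3745, 0.0956]
eef_rot: [-3.141, -0.0, 2.683]
force: [-0.4, -0.2, 0.3]
grip_width: -0.0001
finger_force: 0.0
```

>>> drive_tool --steps '[[[0,0,0,0,0,0.2,1],[0,0,0,0,0,0,1],[0,0,0,0,0,0,1]]]'

```text
time_s: 4.95
tool_pos: [0.4302, 0.3753, 0.0937]
eef_rot: [-3.141, -0.0, 2.684]
force: [-0.2, -0.4, 0.9]
grip_width: -0.0001
finger_force: 0.0
```

>>> drive_tool --steps '[[[0,0,0,0,0,0.2,1],[0,0,0,0,0,0,1],[0,0,0,0,0,0,1]]]'

```text
time_s: 5.2
tool_pos: [0.4301, 0.3755, 0.0917]
eef_rot: [-3.141, -0.0, 2.684]
force: [0.4, 0.3, -0.1]
grip_width: -0.0001
finger_force: 0.0
```

>>> drive_tool --steps '[[[0,0,0,0,0,0.2,1],[0,0,0,0,0,0,1],[0,0,0,0,0,0,1]]]'

```text
time_s: 5.45
tool_pos: [0.4305, 0.3759, 0.0901]
eef_rot: [3.141, 0.0, 2.684]
force: [0.7, 0.1, 1.8]
grip_width: -0.0003
finger_force: 1.2
```

>>> drive_tool --steps '[[[0,0,0,0,0,0.15,1],[0,0,0,0,0,0,1],[0,0,0,0,0,0,1]]]'

```text
time_s: 5.7
tool_pos: [0.431, 0.3762, 0.0901]
eef_rot: [3.139, 0.001, 2.684]
force: [-2.0, -1.2, 11.1]
grip_width: 0.0004
finger_force: 5.7
```

Lid a is stiff too, so the loose lid should be c. I'll press it on its far side.

>>> drive_tool --steps '[[[0,0,0,0,0,-4.0,1],[0,0,0,-2.0,-2.8,0,1],[0,0,0,-2.0,-2.8,0,1],[0,0,0,-2.0,-2.8,0,1],[0,0,0,-2.0,-2.8,0,1],[0,0,0,-2.0,-2.8,0,1],[0,0,0,-1.7,-3.0,0,1],[0,0,0,0,0,2.7,1],[0,0,0,0,0,0,1],[0,0,0,0,0,0,1]]]'

```text
time_s: 6.53
tool_pos: [0.459, 0.1712, 0.1006]
eef_rot: [-3.14, -0.002, 2.684]
force: [0.0, 0.1, 0.7]
grip_width: -0.0002
finger_force: 0.0
```

>>> drive_tool --steps '[[[0,0,0,0,0,0.3,1],[0,0,0,0,0,0,1],[0,0,0,0,0,0,1]]]'

```text
time_s: 6.78
tool_pos: [0.4602, 0.1727, 0.0988]
eef_rot: [3.14, 0.0, 2.686]
force: [0.1, 0.0, -0.3]
grip_width: 0.0002
finger_force: 0.0
```

```bash
python3 - <<'E'
from h import *
f=grab('wrist');save(f,'w2.png',1.56);print(f['st']['tool_pos'])
for d in spot_point('wrist','lid_c'): print(d, at_z(f,d['position'],.064))
E
```

```text
[0.46021023 0.17270828 0.09877736]
{'position': [107.0, 412.8], 'p': 0.93} [0.43122696 0.28976611 0.064     ]
{'position': [200.5, 257.4], 'p': 0.57} [0.44192212 0.18550974 0.064     ]
```

View pics/w2.png

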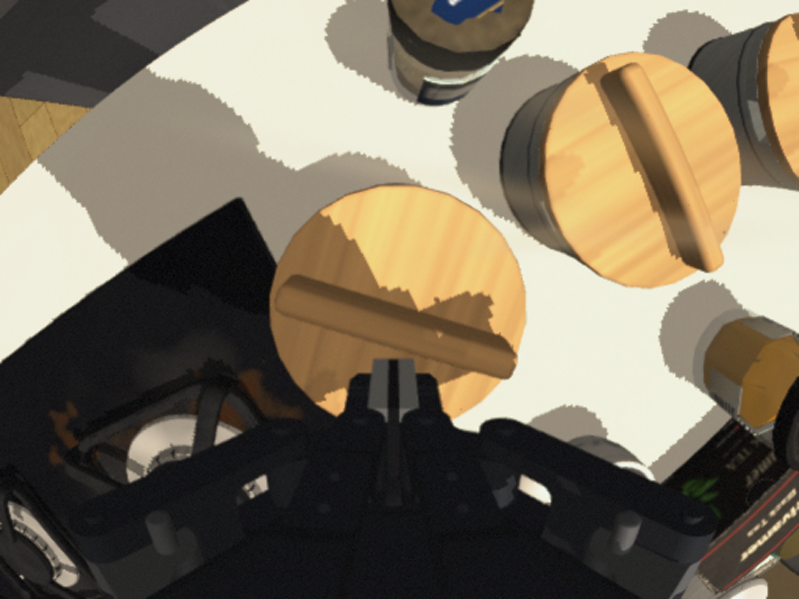

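The picture shows lid c at about (398,300) with its bar running (285,293)-(510,365), and the shut fingers just beside the bar at (393,365). I'll shift about 6 mm outward and press.

>>> drive_tool --steps '[[[0,0,0,-0.7,-0.2,0,1],[0,0,0,0,0,0.3,1],[0,0,0,0,0,0,1]]]'

```text
time_s: 7.13
tool_pos: [0.4657, 0.166, 0.095]
eef_rot: [-3.141, -0.0, 2.683]
force: [0.7, -0.2, -0.1]
grip_width: -0.0
finger_force: 0.0
```

>>> drive_tool --steps '[[[0,0,0,0,0,0.2,1],[0,0,0,0,0,0,1],[0,0,0,0,0,0,1]]]'

```text
time_s: 7.38
tool_pos: [0.4653, 0.1664, 0.0932]
eef_rot: [-3.141, -0.0, 2.684]
force: [-0.5, 0.7, 1.4]
grip_width: -0.0004
finger_force: 0.3
```

>>> drive_tool --steps '[[[0,0,0,0,0,0.2,1],[0,0,0,0,0,0,1],[0,0,0,0,0,0,1]]]'

```text
time_s: 7.63
tool_pos: [0.4658, 0.1666, 0.092]
eef_rot: [3.141, 0.0, 2.684]
force: [-2.3, -1.4, 6.6]
grip_width: -0.0
finger_force: 3.3
```

>>> drive_tool --steps '[[[0,0,0,0,0,0.15,1],[0,0,0,0,0,0,1],[0,0,0,0,0,0,1]]]'

```text
time_s: 7.88
tool_pos: [0.4666, 0.167, 0.0917]
eef_rot: [3.139, 0.001, 2.684]
force: [-2.8, -1.1, 16.4]
grip_width: 0.0
finger_force: 7.8
```

```bash
python3 - <<'E'
from h import *
f=grab('wrist');save(f,'w3.png',3.3,(80,260,150,390))
g=grab('scene');save(g,'s3.png',8,(200,265,180,275))
E
```

```text
(no output)
```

View pics/w3.png

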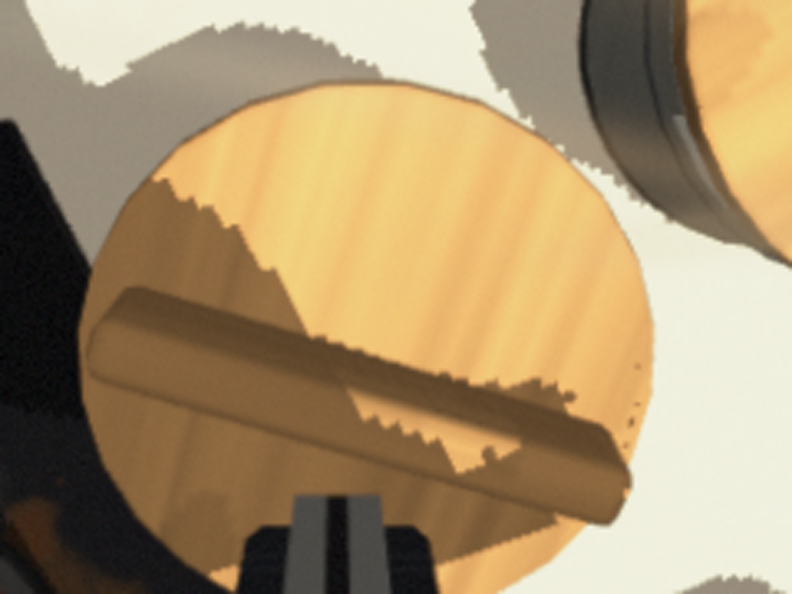

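View pics/s3.png

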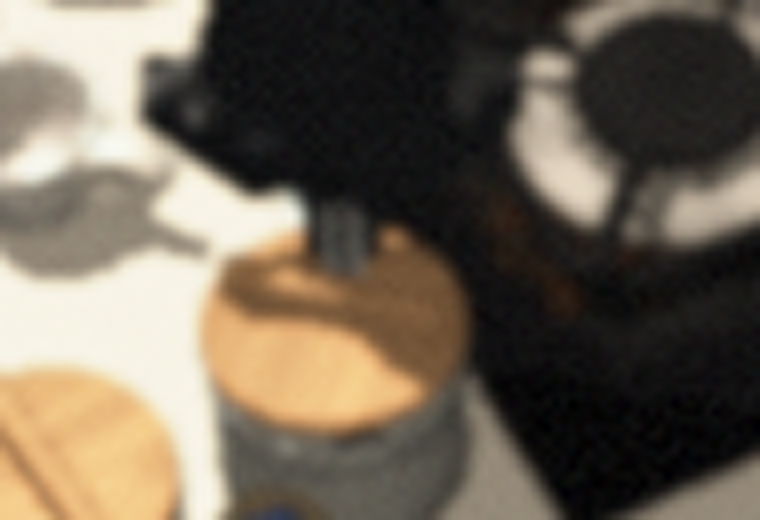

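The wrist crop shows lid c tipped towards the fingers at (335,520). The scene crop shows a possible dark notch at (355,437) and a bright spot at (290,440) on c's near rim. On b's rim there is a bright strip at (690,150) in the wrist crop. I'll turn these into angles about each canister.

```bash
python3 - <<'E'
from h import *
f=grab('wrist');g=grab('scene')
def a(fr,rc,c,z=.057):
    p=at_z(fr,rc,z)[:2];d=p-c;return np.round(p,3),round(np.linalg.norm(d),3),round(np.degrees(np.arctan2(d[1],d[0])))
C=np.array([.439,.188])
print('notch',a(g,(254.6,224.4),C));print('bright',a(g,(255,216.2),C))
print('B strip',a(f,(125.5,359),np.array([.430,.295])))
# C plate centre by lid outline in w3: top of plate ~z .072
print(a(f,(80+345/3.3,150+365/3.3),C,.071), [np.round(at_z(f,(80+y/3.3,150+x/3.3),.088),3) for x,y in((110,330),(610,490))])
E
```

```text
notch (array([0.405, 0.193]), np.float64(0.034), 172)
bright (array([0.414, 0.212]), np.float64(0.034), 136)
B strip (array([0.435, 0.248]), np.float64(0.047), -84)
(array([0.438, 0.186]), np.float64(0.002), -131) [array([0.417, 0.158, 0.088]), array([0.468, 0.21 , 0.088])]
```

b's bright strip falls at -84°, where one of its slots should be, so slots do show in the picture. c's notch at 172° suggests slots at 82° and -8°, with the bar at about 47°. I'll turn it counter-clockwise by pushing the +end from the far side.

>>> drive_tool --steps '[[[0,0,0,0,0,-0.9,1],[0,0,0,-0.4,1.1,0,1],[0,0,0,-0.3,1.1,0,1],[0,0,0,0.5,0.15,0,1],[0,0,0,0.5,0.15,0,1],[0,0,0,0,0,0,1],[0,0,0,0,0,0,1]]]'

```text
time_s: 8.67
tool_pos: [0.4728, 0.1904, 0.0982]
eef_rot: [-3.14, -0.001, 2.685]
force: [0.4, 0.4, -0.7]
grip_width: -0.0
finger_force: 0.0
```

>>> drive_tool --steps '[[[0,0,0,0.3,0.1,0,1],[0,0,0,0.3,0.1,0,1],[0,0,0,0.3,0.05,0,1],[0,0,0,0,0,0,1]]]'

```text
time_s: 9.0
tool_pos: [0.4662, 0.1968, 0.0988]
eef_rot: [3.142, -0.0, 2.684]
force: [0.4, -0.1, 0.1]
grip_width: -0.0002
finger_force: 0.1
```

```bash
python3 - <<'E'
from h import *
f=grab('wrist');save(f,'w4.png',3.3,(80,260,150,390));s=f['st'];print(s['tool_pos'],s['force'])
E
```

```text
[0.46621382 0.19679747 0.09879007] [ 0.42064783 -0.09685037  0.0543447 ]
```

View pics/w4.png

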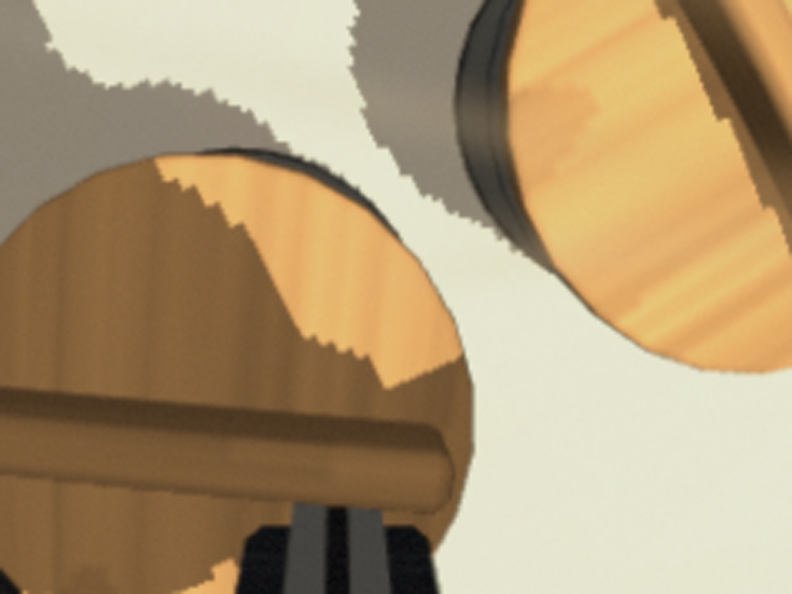

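The crop shows the finger at (335,510) against the bar's +end. The bar has turned to about 60°. I'll keep pushing.

>>> drive_tool --steps '[[[0,0,0,0.3,0.0,0,1],[0,0,0,0.3,0.0,0,1],[0,0,0,0,0,0,1]]]'

```text
time_s: 9.3
tool_pos: [0.4613, 0.1994, 0.0989]
eef_rot: [3.141, 0.0, 2.684]
force: [1.5, -0.2, -0.0]
grip_width: 0.0
finger_force: 0.8
```

>>> drive_tool --steps '[[[0,0,0,0.2,-0.05,0,1],[0,0,0,0.2,-0.05,0,1],[0,0,0,0,0,0,1]]]'

```text
time_s: 9.55
tool_pos: [0.4603, 0.1999, 0.0999]
eef_rot: [3.138, 0.005, 2.683]
force: [5.4, -2.0, 1.3]
grip_width: 0.0002
finger_force: 3.0
```

>>> drive_tool --steps '[[[0,0,0,0.2,-0.05,0,1],[0,0,0,0,0,0,1]]]'

```text
time_s: 9.72
tool_pos: [0.4597, 0.2002, 0.1005]
eef_rot: [3.136, 0.007, 2.683]
force: [7.3, -2.6, 2.8]
grip_width: 0.0001
finger_force: 4.1
```

>>> drive_tool --steps '[[[0,0,0,0.2,-0.05,0,1],[0,0,0,0,0,0,1]]]'

```text
time_s: 9.88
tool_pos: [0.4591, 0.2006, 0.1011]
eef_rot: [3.134, 0.01, 2.682]
force: [9.2, -3.4, 3.6]
grip_width: -0.0001
finger_force: 5.2
```

The push is now blocked, which may mean the lugs have dropped in. I'll back off and look.

>>> drive_tool --steps '[[[0,0,0,-0.8,0,0,1],[0,0,0,-0.8,0,0,1],[0,0,0,-0.5,0,0,1],[0,0,0,0,0,-2.0,1],[0,0,0,0,0,0,1],[0,0,0,0,0,0,1]]]'

```text
time_s: 10.38
tool_pos: [0.4722, 0.1917, 0.1189]
eef_rot: [3.141, -0.0, 2.684]
force: [-0.5, 1.0, 0.1]
grip_width: -0.0001
finger_force: 0.0
```

```bash
python3 - <<'E'
from h import *
f=grab('wrist');save(f,'w5.png',1.56);s=f['st'];print(s['tool_pos'],s['force'])
for d in spot_point('wrist','lid_c'): print(d, at_z(f,d['position'],.06))
E
```

```text
[0.47221856 0.19166619 0.11887358] [-0.51509166  0.96534969  0.10674047]
{'position': [60.8, 486.8], 'p': 0.95} [0.43983326 0.40540716 0.06      ]
{'position': [99.7, 366.0], 'p': 0.57} [0.43183746 0.291544   0.06      ]
```

View pics/w5.png

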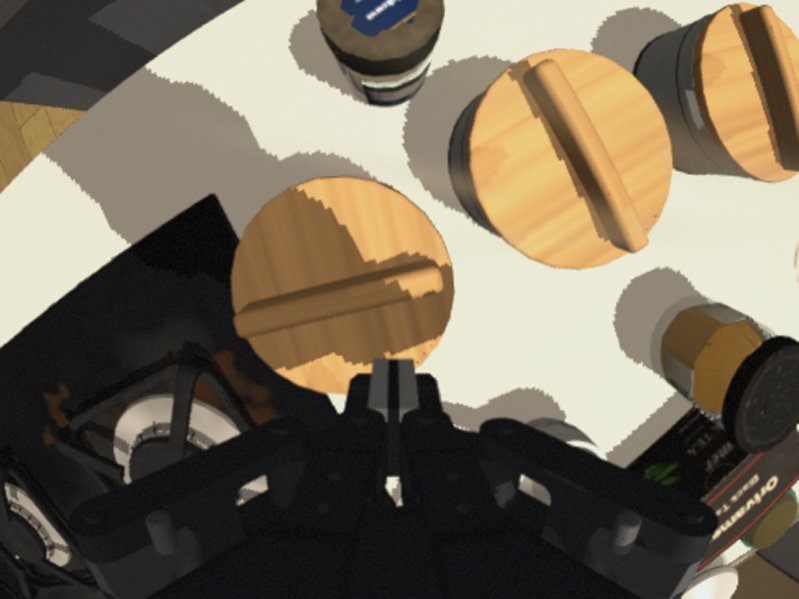

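The picture shows c's bar running (240,325)-(440,272), about 79°, close to the slot direction I predicted (82°). I'll press here to check that it is seated.

>>> drive_tool --steps '[[[0,0,0,0,0,1.3,1],[0,0,0,0,0,1.2,1],[0,0,0,0,0,0,1],[0,0,0,0,0,0,1]]]'

```text
time_s: 10.82
tool_pos: [0.4712, 0.1912, 0.0928]
eef_rot: [-3.139, -0.002, 2.684]
force: [0.1, 0.1, 0.7]
grip_width: -0.0002
finger_force: 0.0
```

>>> drive_tool --steps '[[[0,0,0,0,0,0.2,1],[0,0,0,0,0,0,1],[0,0,0,0,0,0,1]]]'

```text
time_s: 11.07
tool_pos: [0.4724, 0.1917, 0.0921]
eef_rot: [3.141, 0.0, 2.684]
force: [0.1, 0.5, -0.1]
grip_width: -0.0001
finger_force: 0.0
```

>>> drive_tool --steps '[[[0,0,0,0,0,0.2,1],[0,0,0,0,0,0,1],[0,0,0,0,0,0,1]]]'

```text
time_s: 11.32
tool_pos: [0.4726, 0.1917, 0.0901]
eef_rot: [3.141, 0.001, 2.684]
force: [0.9, 0.1, 0.9]
grip_width: -0.0001
finger_force: 0.6
```

>>> drive_tool --steps '[[[0,0,0,0,0,0.15,1],[0,0,0,0,0,0,1],[0,0,0,0,0,0,1]]]'

```text
time_s: 11.57
tool_pos: [0.4732, 0.192, 0.09]
eef_rot: [3.14, 0.001, 2.684]
force: [-2.0, -0.8, 12.6]
grip_width: 0.0
finger_force: 6.3
```

Lid c is now stiff at the same 0.090 height as lids a and b, so it is seated. I'll retreat and hand in.

>>> drive_tool --steps '[[[0,0,0,0,0,-2.0,1],[0,0,0,0,0,-3.0,1],[0,0,0,0,0,-3.0,1],[0,0,0,0,0,-3.0,1],[0,0,0,0,0,0,1],[0,0,0,0,0,0,1],[0,0,0,0,0,0,1]]]'

```text
time_s: 12.15
tool_pos: [0.4717, 0.1913, 0.1978]
eef_rot: [-3.141, -0.001, 2.684]
force: [-0.4, -0.3, -0.2]
grip_width: -0.0002
finger_force: 0.0
```

```bash
python3 -c "
from station import *
print(get_state()['force'],hand_in())"
```

```text
the job is handed in; nothing more can be done
[-0.41202774 -0.25946721 -0.24343201] None
```

The loose lid was the one nearest the cooktop: I rocked it under the finger and turned it until its lugs dropped in. A final press found it stiff at the same height as the other two, and the job is handed in; hand-in gave no verdict.

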